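# Clamp a reagent bottle in the V of a bottle vice

## Robot

A 6-joint arm with a two-finger parallel gripper is mounted at the origin on a cart in front of the work surface, level with it; the furniture and walls round the work are solid. World frame = base frame: x ahead of the robot, y to its left, z up, the work surface at z = 0. Lengths are in m, angles in degrees, forces in N, time in s.
With the tool pointing down it reaches from about 0.375 to 0.825 m from the base axis. Payload 5.5 kg.
Tool frame: the origin (TCP) lies midway between the tips of the shut fingers; the grasp point (between the pads) lies 19 mm behind it (robot.grip_point_offset is the distance from the TCP to the grasp point, in m); z points along the fingers, y is the line along which they close (so a half turn about z gives the same grasp; the last joint's range is limited). The gripper opens to 85 mm and grips with 20 to 120 N. Pads are 22 mm wide; open, the fingers measure 114 mm over their backs; the gripper's body (76 mm by 85 mm) begins 54 mm behind the grasp point. The pads swing forward as they close: fully open they stand 13 mm farther back than shut.
Start: joints at [-71.792, 17.962, -2.699, 69.339, 0, 90], TCP at [0.187, -0.57, 0.231] pointing down, gripper open.
Joint ranges: [-152.73, 152.73], [-39.44, 99.34], [-58.76, 71.6], [-118.89, 123.64], [-81.53, 83.1], [-180, 180]. Speed limits (degrees/s): [136.94, 136.94, 172.46, 180, 180, 180].

## Interface

Orientations are given as a 3x3 rotation matrix whose columns are the frame's x, y, z axes.
In Python, from rig import monitor, imaging, workorder, robot gives the robot as it stands.
- The arm moves only by the tool play_rows, never from a script. Its argument "series" is one flat list of numbers, 5 for each row, row after row: the finger opening in mm, from 0 to 85.4, then the shift along the world's x, y, z in mm, then the turn about the world's z in rad. A call has 1 to 12 rows; each row shifts and turns the commanded pose from where the row before left it; what a row does not reach is not made up. A row lasts 1/10 s, in which the tool goes at most 50 mm and 8.59 degrees, less where a joint would pass 70% of its speed; a pose out of reach is approached as far as the arm can. A call is refused whole if a number of a shift passes 50 or a number of a turn 0.15, either way. A call with a gripper value outside its range is refused whole. The fingers move at their own pace and stop on an object; "newtons" is the grip in N (left out, the last holds). Time passes only in rows, so rows that do not move let the fingers close. It gives the time, the measured TCP pose, the force, the opening and the grip force at its end, in the units of the state.
- monitor.state(): the state, without advancing time (a new reading comes with each control period).
- imaging.read_camera(name): name is "side" or "top" or "wrist"; returns (picture, depth): 480x640x3 uint8, blue, green, red; 480x640 float32, m along the optical axis (not along the pixel's ray), 0 where there is no reading.
- imaging.camera_params(name): a dict with "camera_matrix" (3x3 intrinsics, pixels), "pose" (4x4, takes a point from camera to world coordinates). Camera axes: x right, y down, z forward; pixel columns grow to the right and rows downward; lengths in m; the calibration is good to about 2 mm. The wrist camera is an equidistant fisheye: a pixel r from the principal point sees the ray r / f radians off the axis. A picture is of the moment at which its call begins: read the wrist's pose just before it. camera_params takes no time and is no camera call; for the wrist camera it gives the pose at the moment of the call.
- workorder.hand_in(): hands the job in; it is judged then, once.
The state is a dict: "clock": time; "q": joint angles; "qvel": joint speeds; "joint_torque": joint torques, N m; "position": TCP position; "eef_rot": TCP orientation; "wrist_force": force on the tool from outside, world axes, zero at the start; "ft_torque": the same for the moment, N m; "grip_width": finger opening in m; "finger_force": force on a finger pad.
Only numpy, scipy, OpenCV 4.12 (cv2) and the standard library are available. Lean on these libraries where they do the work, as an engineer would, in place of code of your own. Each camera call takes 0.05 s, during which the arm holds its last target. There are 200 camera calls.

## Task

Clamp the larger of the two reagent bottles in the bottle vice so that its cap can later be opened one-handed: draw the sliding jaw back, stand the bottle upright on the vice's bed between the jaws, then push the sliding jaw forward by its handle until the bottle has settled centred against both faces of the V and the jaw's spring pad bears on it firmly but gently. Do not crack the glass, leave the other bottle where it is, and let go of everything.

Things in the scene. Friction and masses are not known exactly. Their poses are not given: they have to be found in the camera images.
- vice: Bottle vice fixed to the table: a flat aluminium bed 280 mm long (its x), 90 mm wide (y), top 12 mm above the table. Origin: centre of the bed's underside, on the table; x points along the bed from the sliding jaw to the V-jaw, y across, z up. The bed's centre line is y = 0.
- vee_middle (a point): Middle station for the V's root, a point on the bed's top, vice x = +100 mm, axes as the vice. The grey V-jaw (44 mm high, 84 mm wide, 90 degree V opening to -x, slippery white faces) is bolted in slots: its root is up to 16 mm ahead of or behind it, its tips 33 mm to -x of the root. A seated large bottle has its axis 38 mm to -x of the root, on the centre line. The true station is not reported: feel it.
- jaw (a joint): Travel of the sliding jaw along the bed, in m: 0 fully drawn back, grows to 0.105 towards the V. The jaw drags on its guide with about 9 N either way and stays where it is left. It starts too far in for the bottle.
- jaw_grip (a point): Middle of the sliding jaw's upright black handle, 86 mm above the table, axes as the vice, at vice x = -107 mm + travel. The handle is 20 mm along the bed, 28 mm across it, 46 mm high (63 to 109 mm above the table). The grey block under it is 46 mm along, 70 mm across, its top 50 mm above the table.
- pad_face (a point): Centre of the jaw's flat white pad as it stands unloaded (moves with the jaw), at vice x = -45 mm + travel; it faces the V. Pad 50 mm wide, 4 to 50 mm above the bed. It gives on a spring of 2.5 N per mm, no preload, up to 9 mm. Right is a clamping force of 4 to 8 N (pad pushed in 1.6 to 3.2 mm, so about 13 to 17 N of push on the handle); over 12 N at the pad cracks the glass.
- bottle_center (a point): The larger bottle: brown, round, diameter 54 mm, 108 mm high with its black cap, 0.13 to 0.27 kg. Point on its axis half-way up, 54 mm above its foot; z is its axis. To be clamped.
- small_bottle_center (a point): The smaller bottle: white, round, diameter 48 mm, 92 mm high with its black cap. Point on its axis half-way up, 46 mm above its foot. Not to be moved.

How it is judged:
By the outcome, as a careful person would: the job done as asked, in the order asked, and still so for the second after the job is handed in, with the robot touching nothing.
It also fails if it takes over 54 s, if anything falls off the work surface, if the arm or the gripper's body presses on something with over 40 N, if the wrist force passes 120 N, or if a joint passes its speed limit or range.

## Working session

There is one attempt and no reset: what is moved stays moved. The work goes in short steps, Python scripts to look and compute and a tool call to move; the robot and the scene stay as the last step left them, time stands still between calls to the robot, and variables do not carry over. Pictures are saved under pics/ and viewed, at most 10 in all, crops included, and the job is handed in when it is done.

Besides the shell and the picture viewer there is one more tool, called after ">>>" as name(argument=value, ...) on one line, values as JSON. play_rows: Moves the arm, as the interface text tells. Its arguments: {"type":"object","properties":{"series":{"type":"array"},"newtons":{"type":"number"}},"required":["series"]}

```bash
ls; mkdir -p pics; python3 - <<'E'
from rig import monitor, imaging, workorder, robot
import cv2, numpy as np
s=monitor.state()
print({k:np.round(v,3).tolist() for k,v in s.items()})
print(robot.grip_point_offset)
for n in("top","side"):
    p,d=imaging.read_camera(n)
    cv2.imwrite(f"pics/{n}0.png",p); np.save(f"/tmp/{n}0.npy",d)
    c=imaging.camera_params(n); print(n,np.round(c["camera_matrix"],2).tolist(),np.round(c["pose"],4).tolist())
E
```

```text
pics
{'clock': 0.0, 'q': [-71.791, 18.004, -2.753, 69.341, 0.0, 89.999], 'qvel': [0.012, -0.062, 0.009, 0.054, 0.001, 0.074], 'joint_torque': [-0.001, -53.958, 33.975, 0.019, -0.0, 0.0], 'position': [0.187, -0.569, 0.23], 'eef_rot': [[0.95, 0.313, -0.001], [0.313, -0.95, 0.002], [0.0, -0.002, -1.0]], 'wrist_force': [-0.752, 0.651, 0.212], 'ft_torque': [0.055, -0.001, -0.008], 'finger_force': 0.0, 'grip_width': 0.085}
0.0187
top [[443.66, 0.0, 320.58], [0.0, 443.66, 247.54], [0.0, 0.0, 1.0]] [[0.0172, -0.9935, 0.1127, 0.4321], [-0.9998, -0.0184, -0.0095, -0.0807], [0.0115, -0.1125, -0.9936, 1.0405], [0.0, 0.0, 0.0, 1.0]]
side [[488.01, 0.0, 310.72], [0.0, 488.01, 238.4], [0.0, 0.0, 1.0]] [[0.9985, 0.0099, -0.0533, 0.589], [0.0521, -0.4455, 0.8937, -0.8277], [-0.0149, -0.8952, -0.4454, 0.468], [0.0, 0.0, 0.0, 1.0]]
```

View pics/top0.png

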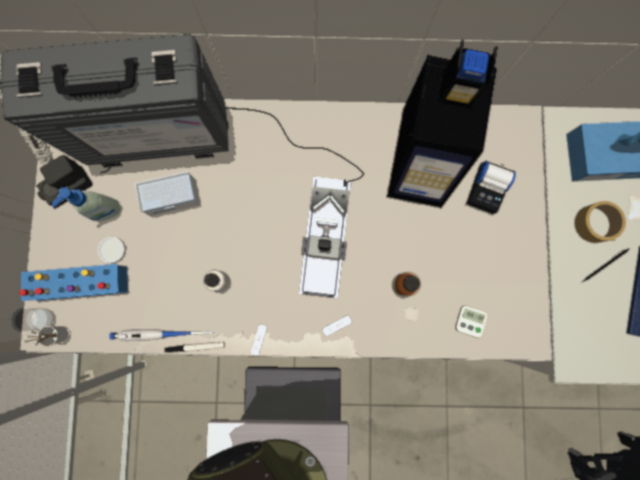

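View pics/side0.png

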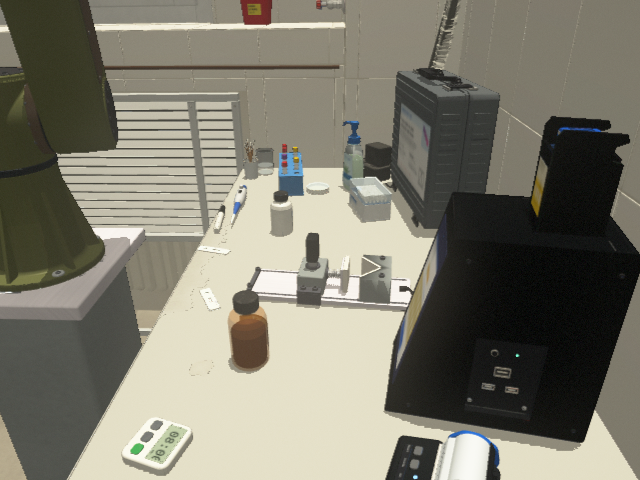

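The top view shows the vice bed from about (325,178) to (318,296), with the V at (330,200) and the handle at (325,243). The brown bottle's cap is at (407,284) and the white bottle is at (214,280). The side view agrees: brown bottle at (248,330), jaw handle at (312,250), V at (375,270).

```bash
cat > h.py <<'E'
import cv2, numpy as np
from rig import monitor, imaging, workorder, robot
def cloud(n,d):
    c=imaging.camera_params(n);K=c["camera_matrix"];T=np.array(c["pose"])
    v,u=np.mgrid[:480,:640]
    P=np.stack([(u-K[0][2])/K[0][0]*d,(v-K[1][2])/K[1][1]*d,d],-1)
    W=P@T[:3,:3].T+T[:3,3]; W[d<=0]=np.nan
    return W
def ray(n,u,v,z):
    c=imaging.camera_params(n);K=c["camera_matrix"];T=np.array(c["pose"])
    r=T[:3,:3]@np.array([(u-K[0][2])/K[0][0],(v-K[1][2])/K[1][1],1]);o=T[:3,3]
    return o+r*(z-o[2])/r[2]
E
python3 - <<'E'
from h import *
W=cloud("top",np.load("/tmp/top0.npy")); p=cv2.imread("pics/top0.png"); g=p.max(2)
print("table z",np.nanmedian(W[220:280,240:290,2]), np.nanmedian(W[220:280,430:460,2]))
roi=np.zeros((480,640),bool); roi[165:305,288:362]=1
Z=W[...,2]
# bed by brightness (white) -> ray to z=12mm corners
hsv=cv2.cvtColor(p,cv2.COLOR_BGR2HSV)
m=((hsv[...,1]<25)&(g>190)&roi).astype(np.uint8)
# add jaw parts by height
m2=(roi&(Z>0.007)).astype(np.uint8)
for nm,mm in(("white",m),("height",m2)):
    cs,_=cv2.findContours(mm,cv2.RETR_EXTERNAL,cv2.CHAIN_APPROX_NONE)
    pts=np.vstack([c[:,0] for c in cs if len(c)>15])
    Q=np.array([ray("top",u,v,0.012)[:2] for u,v in pts]).astype(np.float32)
    r=cv2.minAreaRect(Q*1000);print(nm,r, m.sum())
    print(np.round(cv2.boxPoints(r)))
def comp(name,mask,z):
    n,l,st,ce=cv2.connectedComponentsWithStats(mask.astype(np.uint8))
    for i in range(1,n):
        if st[i,4]>25:
            print(name,st[i],np.round(ce[i],1),"ray",np.round(ray("top",*ce[i],z),4),"cloud",np.round(np.nanmedian(W[l==i],0),4))
dark=g<60
r2=dark.copy();r2[:]=0;r2[265:305,385:430]=1;comp("cap L",dark&r2&(Z>.095),.108)
r2[:]=0;r2[260:300,195:235]=1;comp("cap S",dark&r2&(Z>.08),.092)
comp("handle",roi&(Z>.095),.109)
comp("block",roi&(Z>.04)&(Z<.06),.05)
r2[:]=0;r2[260:310,385:430]=1
for k in(.03,.09):comp("bot",r2&(Z>k),.108)
E
```

```text
table z -0.001408687730107605 -0.0009360244954774721
white ((576.2642822265625, -100.04782104492188), (93.02676391601562, 282.4403381347656), 84.2166976928711) 2542
[[ 431. -132.]
 [ 712. -161.]
 [ 721.  -68.]
 [ 440.  -40.]]
height ((584.09765625, -106.83837127685547), (112.55841064453125, 299.85418701171875), 81.57793426513672) 2542
[[ 428. -141.]
 [ 724. -184.]
 [ 741.  -73.]
 [ 444.  -29.]]
cap L [404 277  15  14 160] [410.4 283.5] ray [ 0.4654 -0.2796  0.108 ] cloud [ 0.4663 -0.2793  0.1069]
cap S [206 275  12  11  94] [211.7 279.9] ray [0.4661 0.1407 0.092 ] cloud [0.4659 0.1409 0.0907]
handle [318 239  13  11 123] [324.  243.5] ray [ 0.5464 -0.0968  0.109 ] cloud [ 0.5462 -0.0967  0.1072]
block [344 175  18   8  38] [353.4 179.3] ray [ 0.7031 -0.1627  0.05  ] cloud [ 0.7036 -0.1629  0.0474]
block [310 186  39  28 665] [329.3 197.5] ray [ 0.6595 -0.1081  0.05  ] cloud [ 0.6594 -0.1093  0.0549]
block [316 220  22   7  73] [325.5 223.4] ray [ 0.5997 -0.1003  0.05  ] cloud [ 0.5991 -0.0994  0.056 ]
block [308 228  32  31 533] [323.6 246. ] ray [ 0.548  -0.0969  0.05  ] cloud [ 0.5458 -0.0975  0.048 ]
bot [393 272  28  24 549] [406.7 283.7] ray [ 0.4649 -0.2718  0.108 ] cloud [ 0.4652 -0.2747  0.0825]
bot [403 275  17  17 230] [411.1 283.1] ray [ 0.4663 -0.2811  0.108 ] cloud [ 0.4664 -0.2813  0.1069]
```

>>> play_rows(series=[85,18,23.6,0,0.136,85,18,23.6,0,0.136,85,18,23.6,0,0.136,85,18,23.6,0,0.136,85,18,23.6,0,0.136,85,18,23.6,0,0.136,85,18,23.6,0,0.136,85,18,23.6,0,0.136,85,18,23.6,0,0.136,85,18,23.6,0,0.136,85,18,23.6,0,0.136,85,18,23.6,0,0.136], newtons=40)

```text
clock: 1.3
position: [0.4038, -0.2855, 0.231]
eef_rot: [[-0.375, 0.927, -0.0], [0.927, 0.375, 0.0], [0.0, -0.0, -1.0]]
wrist_force: [-0.2, -0.3, -0.1]
grip_width: 0.0851
finger_force: 0.0
```

>>> play_rows(series=[85,18,23.6,0,0.136,85,18,23.6,0,0.136,85,18,23.6,0,0.136,85,18,23.6,0,0.136,85,18,23.6,0,0.136,85,18,23.6,0,0.136,85,18,23.6,0,0.136,85,17,24,0,0.136,85,0,0,0,0,85,0,0,0,0])

```text
clock: 2.3
position: [0.5462, -0.0972, 0.2308]
eef_rot: [[-0.995, 0.104, -0.001], [0.104, 0.995, -0.0], [0.001, -0.0, -1.0]]
wrist_force: [-0.6, -0.6, -0.1]
grip_width: 0.0851
finger_force: 0.0
```

```bash
python3 - <<'E'
from h import *
s=monitor.state();print({k:np.round(s[k],3).tolist() for k in("clock","q","position","eef_rot","wrist_force")})
y=np.array(s["eef_rot"])[:,1];print("yaw y",np.degrees(np.arctan2(y[1],y[0])))
c=imaging.camera_params("wrist");print({k:np.round(v,4).tolist() if not isinstance(v,str) else v for k,v in c.items()})
p,d=imaging.read_camera("wrist");cv2.imwrite("pics/w1.png",p);np.save("/tmp/w1.npy",d)
import pickle;pickle.dump(c,open("/tmp/w1.pkl","wb"))
E
```

```text
{'clock': 2.3, 'q': [-10.073, 13.158, -9.107, 67.804, -0.025, -4.121], 'position': [0.546, -0.097, 0.231], 'eef_rot': [[-0.995, 0.104, -0.001], [0.104, 0.995, -0.0], [0.001, -0.0, -1.0]], 'wrist_force': [-0.58, -0.587, -0.134]}
yaw y 84.04821970985245
{'camera_matrix': [[371.6483, 0.0, 317.4302], [0.0, 371.6483, 240.8524], [0.0, 0.0, 1.0]], 'pose': [[0.1034, 0.9609, 0.2568, 0.4795], [0.9946, -0.0997, -0.0274, -0.0915], [-0.0007, 0.2582, -0.9661, 0.3731], [0.0, 0.0, 0.0, 1.0]]}
```

View pics/w1.png

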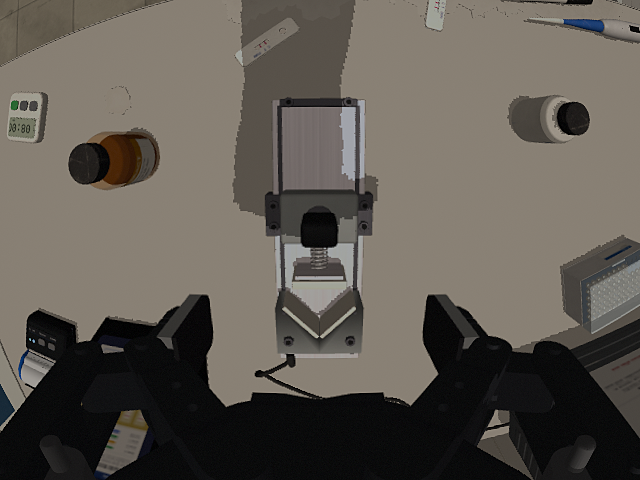

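The wrist view looks down the vice: near bed corners at (274,99) and (366,99), far ones at about (281,356) and (359,357). The handle top is at (319,228), the V root at about (320,337) and the brown bottle at (88,163), with the jaw close to the V.

```bash
cat >> h.py <<'E'
def wray(c,u,v,z):
    K=np.array(c["camera_matrix"]);T=np.array(c["pose"])
    a=np.array([(u-K[0,2])/K[0,0],(v-K[1,2])/K[1,1]]);t=np.hypot(*a)
    r=np.r_[a/t*np.sin(t),np.cos(t)];r=T[:3,:3]@r;o=T[:3,3]
    return o+r*(z-o[2])/r[2]
C0=np.array([.5763,-.1000]);A=np.radians(-5.8)
EX=np.array([np.cos(A),np.sin(A)]);EY=np.array([-EX[1],EX[0]])
def vice(w): d=np.array(w[:2])-C0;return np.round(1000*np.array([d@EX,d@EY]),1)
E
python3 - <<'E'
from h import *
import pickle
c=pickle.load(open("/tmp/w1.pkl","rb"));p=cv2.imread("pics/w1.png")
for n,u,v,z in(("nl",274,99,.012),("nr",366,99,.012),("fl",281,356,.012),("fr",359,357,.012),("roottop",320,338,.056),("rootbot",320,319,.012),("tipL",277,291,.056),("tipR",364,291,.056),("handle",319,229,.109),("pad",319,277,.055),("boxcapL",89,163,.108),("capS",573,119,.092)):
    w=wray(c,u,v,z);print(n,np.round(w,4),vice(w))
g=p.max(2)
m=np.zeros((480,640),np.uint8);m[135:190,62:108]=(g[135:190,62:108]<60)
n,l,st,ce=cv2.connectedComponentsWithStats(m);i=1+st[1:,4].argmax();w=wray(c,*ce[i],.108);print("cap",st[i],ce[i],w,vice(w))
E
```

```text
nl [ 0.4311 -0.1286  0.012 ] [-141.6  -43.1]
nr [ 0.44   -0.0407  0.012 ] [-141.5   45.2]
fl [ 0.7065 -0.1571  0.012 ] [135.3 -43.7]
fr [ 0.7172 -0.0687  0.012 ] [137.   45.4]
roottop [ 0.6614 -0.1081  0.056 ] [85.5  0.5]
rootbot [ 0.6629 -0.108   0.012 ] [87.   0.8]
tipL [ 0.6078 -0.1427  0.056 ] [ 35.6 -39.3]
tipR [ 0.6161 -0.0625  0.056 ] [35.8 41.3]
handle [ 0.5409 -0.0969  0.109 ] [-35.5  -0.5]
pad [ 0.5982 -0.1026  0.055 ] [22.  -0.4]
boxcapL [ 0.4659 -0.2765  0.108 ] [ -92.  -186.7]
capS [0.4667 0.1365 0.092 ] [-132.9  224.2]
cap [  69  143   39   41 1361] [ 88.3423953  162.79059515] [ 0.46559868 -0.2771062   0.108     ] [ -92.2 -187.4]
```

>>> play_rows(series=[85,-1,0,-30,0,85,-1,0,-30,0,85,0,0,-30,0,85,0,0,-30,0,85,0,0,-25,0,85,0,0,-20,0,85,0,0,0,0,0,0,0,0,0,0,0,0,0,0,0,0,0,0,0,0,0,0,0,0,0,0,0,0,0])

```text
clock: 3.55
position: [0.5455, -0.0961, 0.0677]
eef_rot: [[-0.995, 0.103, 0.002], [0.103, 0.995, 0.003], [-0.002, 0.003, -1.0]]
wrist_force: [-1.0, 5.0, 6.0]
grip_width: 0.0272
finger_force: 40.3
```

>>> play_rows(series=[0,0,0,0,0,0,0,0,0,0,0,0,0,0,0])

```text
clock: 3.85
position: [0.5455, -0.0961, 0.0677]
eef_rot: [[-0.995, 0.102, 0.002], [0.102, 0.995, 0.003], [-0.002, 0.003, -1.0]]
wrist_force: [-1.8, 5.3, 6.8]
grip_width: 0.0273
finger_force: 40.3
```

>>> play_rows(series=[0,-5,0.5,0,0,0,-8,0.8,0,0,0,-8,0.8,0,0,0,-8,0.8,0,0,0,-8,0.8,0,0,0,-8,0.8,0,0,0,-8,0.8,0,0,0,-8,0.8,0,0,0,-4,0.4,0,0])

```text
clock: 4.75
position: [0.4829, -0.0898, 0.0677]
eef_rot: [[-0.995, 0.102, 0.007], [0.102, 0.995, 0.003], [-0.007, 0.003, -1.0]]
wrist_force: [8.9, 5.2, -6.0]
grip_width: 0.0279
finger_force: 40.9
```

>>> play_rows(series=[0,-3,0.3,0,0,0,0,0,0,0])

```text
clock: 4.95
position: [0.4798, -0.0895, 0.0677]
eef_rot: [[-0.995, 0.102, 0.007], [0.102, 0.995, 0.003], [-0.006, 0.003, -1.0]]
wrist_force: [7.5, 5.2, -1.3]
grip_width: 0.0279
finger_force: 41.1
```

>>> play_rows(series=[0,-4,0.4,0,0,0,0,0,0,0,85,0,0,0,0,85,0,0,0,0,85,0,0,0,0,85,0,0,0,0,85,0,0,10,0,85,0,0,35,0,85,0,0,35,0,85,0,0,10,0,85,-2,-20,0,0,85,-2,-30,0,0])

```text
clock: 6.15
position: [0.4688, -0.1401, 0.1572]
eef_rot: [[-0.995, 0.101, 0.001], [0.101, 0.995, -0.0], [-0.001, 0.0, -1.0]]
wrist_force: [-0.1, -0.1, -0.5]
grip_width: 0.085
finger_force: 0.0
```

>>> play_rows(series=[85,-2,-35,0,0,85,-2,-35,0,0,85,-2,-35,0,0,85,0,-25,0,0,85,0,-9,0,0,85,0,0,0,0,85,0,0,0,0])

```text
clock: 6.85
position: [0.4622, -0.2785, 0.1561]
eef_rot: [[-0.995, 0.103, -0.001], [0.103, 0.995, 0.001], [0.001, 0.001, -1.0]]
wrist_force: [-0.5, -0.6, -0.0]
grip_width: 0.0852
finger_force: 0.0
```

```bash
python3 - <<'E'
from h import *
s=monitor.state();print({k:np.round(s[k],4).tolist() for k in("clock","position","wrist_force")})
p,d=imaging.read_camera("side");cv2.imwrite("pics/s2.png",p)
c=imaging.camera_params("wrist");p,d=imaging.read_camera("wrist")
# handle & bed ends from top
p,d=imaging.read_camera("top");W=cloud("top",d);Z=W[...,2];roi=np.zeros((480,640),bool);roi[165:305,288:362]=1
def cen(m): n,l,st,ce=cv2.connectedComponentsWithStats(m.astype(np.uint8));i=1+st[1:,4].argmax();return ce[i],np.nanmedian(W[l==i],0)
print("handle",[ (ray("top",*a,.109),vice(ray("top",*a,.109)),b) for a,b in [cen(roi&(Z>.095))]])
E
```

```text
{'clock': 6.85, 'position': [0.4622, -0.2785, 0.1561], 'wrist_force': [-0.5008, -0.5915, -0.0267]}
handle [(array([ 0.47745813, -0.08987437,  0.109     ]), array([-99.4,   0.1]), array([ 0.4777447 , -0.08956314,  0.10728234]))]
```

View pics/s2.png

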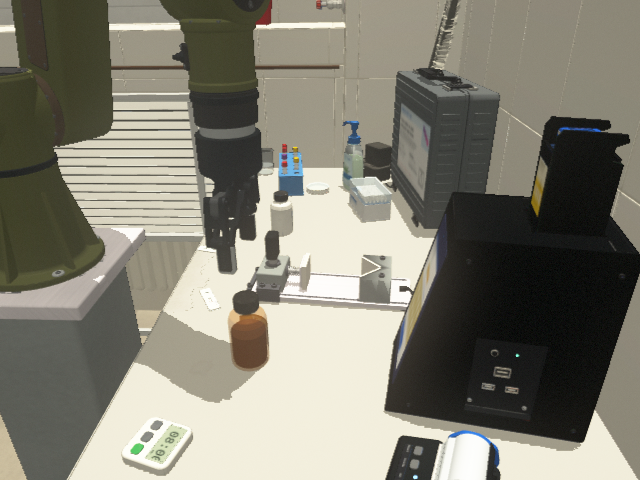

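The side view shows the jaw drawn back, handle at (272,250), with a wide clear gap to the V. The gripper is above the brown bottle at (248,330), which hasn't moved.

>>> play_rows(series=[85,3.5,-0.5,0,0,85,0,0,-30,0,85,0,0,-30,0,85,0,0,-30,0,85,0,0,-20,0,85,0,0,-6,0,85,0,0,0,0,0,0,0,0,0,0,0,0,0,0,0,0,0,0,0,0,0,0,0,0,0,0,0,0,0], newtons=30)

```text
clock: 8.2
position: [0.4671, -0.2805, 0.0417]
eef_rot: [[-0.995, 0.104, 0.002], [0.104, 0.995, -0.001], [-0.002, -0.001, -1.0]]
wrist_force: [-0.3, 0.9, 6.9]
grip_width: 0.0534
finger_force: 31.4
```

>>> play_rows(series=[0,0,0,0,0,0,0,0,0,0])

```text
clock: 8.4
position: [0.4671, -0.2805, 0.0417]
eef_rot: [[-0.995, 0.104, 0.002], [0.104, 0.995, -0.001], [-0.003, -0.001, -1.0]]
wrist_force: [-0.1, -0.3, 6.1]
grip_width: 0.0534
finger_force: 31.4
```

>>> play_rows(series=[0,0,0,10,0,0,0,0,25,0,0,0,0,30,0,0,0,0,25,0,0,15,20,0,0,0,20,27,0,0,0,22,29,0,0,0,22,29,0,0,0,20,27,0,0,0,18,24,0,0,0,12,16,0,0,0,5,7,0,0])

```text
clock: 9.6
position: [0.6007, -0.0992, 0.1305]
eef_rot: [[-0.995, 0.102, -0.0], [0.102, 0.995, 0.0], [0.0, 0.0, -1.0]]
wrist_force: [-0.2, 0.5, -2.5]
grip_width: 0.0533
finger_force: 32.3
```

>>> play_rows(series=[0,0,0,0,0,0,0,0,0,0,0,0,0,0,0])

```text
clock: 9.9
position: [0.5992, -0.1018, 0.1303]
eef_rot: [[-0.994, 0.105, -0.001], [0.105, 0.994, -0.0], [0.001, -0.0, -1.0]]
wrist_force: [-0.1, 0.5, -2.2]
grip_width: 0.0533
finger_force: 32.3
```

```bash
python3 - <<'E'
from h import *
s=monitor.state();print({k:np.round(s[k],4).tolist() for k in("clock","position","wrist_force","grip_width","eef_rot")},vice(s["position"]))
c=imaging.camera_params("wrist");p,d=imaging.read_camera("wrist");cv2.imwrite("pics/w3.png",p)
import pickle;pickle.dump(c,open("/tmp/w3.pkl","wb"))
p,d=imaging.read_camera("side");cv2.imwrite("pics/s3.png",p[150:400,150:500].repeat(2,0).repeat(2,1))
E
```

```text
{'clock': 9.9, 'position': [0.5992, -0.1018, 0.1303], 'wrist_force': [-0.0601, 0.4807, -2.1636], 'grip_width': 0.0533, 'eef_rot': [[-0.9945, 0.1049, -0.0006], [0.1049, 0.9945, -0.0003], [0.0006, -0.0003, -1.0]]} [23.   0.5]
```

View pics/w3.png

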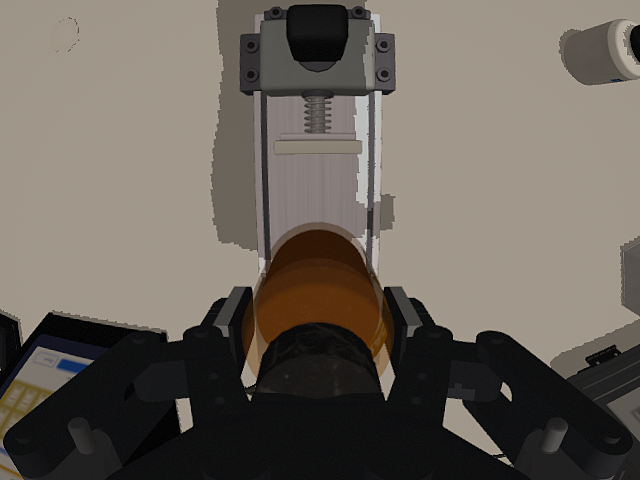

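View pics/s3.png

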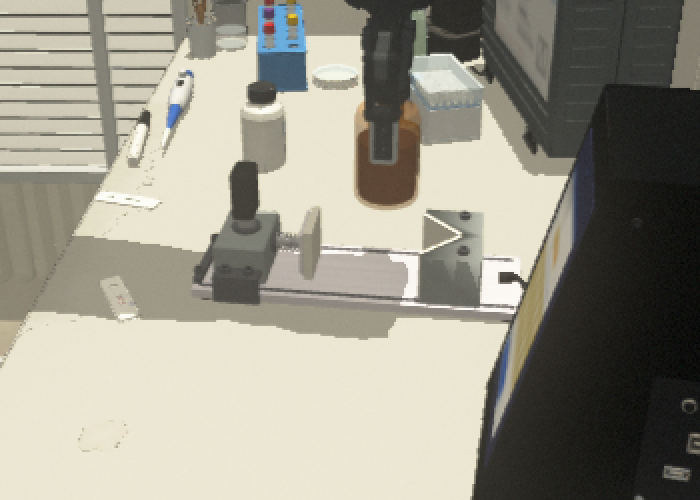

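The wrist view shows the bottle centred between the fingers (about 250 to 385 px wide) above the bed, with the drawn-back pad at (318,147). The crop shows it hanging upright clear of the jaw (310,240) and the V (450,250).

>>> play_rows(series=[0,0,0,-15,0,0,0,0,-25,0,0,0,0,-20,0,0,0,0,-10,0,0,0,0,-4,0,0,0,0,-2,0,0,0,0,0,0])

```text
clock: 10.7
position: [0.6005, -0.1011, 0.055]
eef_rot: [[-0.995, 0.104, 0.001], [0.104, 0.995, -0.0], [-0.001, -0.0, -1.0]]
wrist_force: [0.7, -0.8, -2.1]
grip_width: 0.0527
finger_force: 32.3
```

>>> play_rows(series=[0,0,0,-1,0,0,0,0,0,0])

```text
clock: 10.9
position: [0.6005, -0.1009, 0.054]
eef_rot: [[-0.995, 0.104, 0.001], [0.104, 0.995, -0.0], [-0.001, -0.0, -1.0]]
wrist_force: [0.4, -0.1, -2.2]
grip_width: 0.0533
finger_force: 32.3
```

>>> play_rows(series=[0,0,-0.5,-1,0,0,0,0,0,0])

```text
clock: 11.1
position: [0.6012, -0.1015, 0.0538]
eef_rot: [[-0.995, 0.103, 0.003], [0.103, 0.995, -0.0], [-0.003, -0.0, -1.0]]
wrist_force: [-0.5, 0.7, 4.8]
grip_width: 0.0535
finger_force: 32.7
```

>>> play_rows(series=[0,0,0,-0.5,0,0,0,0,0,0])

```text
clock: 11.3
position: [0.6015, -0.1015, 0.0537]
eef_rot: [[-0.995, 0.103, 0.003], [0.103, 0.995, -0.001], [-0.003, -0.0, -1.0]]
wrist_force: [-0.8, 0.4, 8.9]
grip_width: 0.0539
finger_force: 33.1
```

>>> play_rows(series=[60,0,0,0,0,70,0,0,0,0,85,0,0,0,0,85,0,0,0,0,85,0,0,0,0,85,0,0,15,0,85,0,0,40,0,85,0,0,35,0,85,0,0,7,0,85,0,0,0,0])

```text
clock: 12.3
position: [0.6012, -0.1016, 0.1504]
eef_rot: [[-0.995, 0.104, 0.003], [0.104, 0.995, -0.001], [-0.003, -0.0, -1.0]]
wrist_force: [-0.2, 0.5, 0.2]
grip_width: 0.0851
finger_force: 0.0
```

```bash
python3 - <<'E'
from h import *
s=monitor.state();print({k:np.round(s[k],4).tolist() for k in("clock","position","wrist_force")},vice(s["position"]))
p,d=imaging.read_camera("side");cv2.imwrite("pics/s4.png",p[150:400,150:500].repeat(2,0).repeat(2,1))
E
```

```text
{'clock': 12.3, 'position': [0.6012, -0.1016, 0.1504], 'wrist_force': [-0.1787, 0.4876, 0.2117]} [25.  1.]
```

View pics/s4.png

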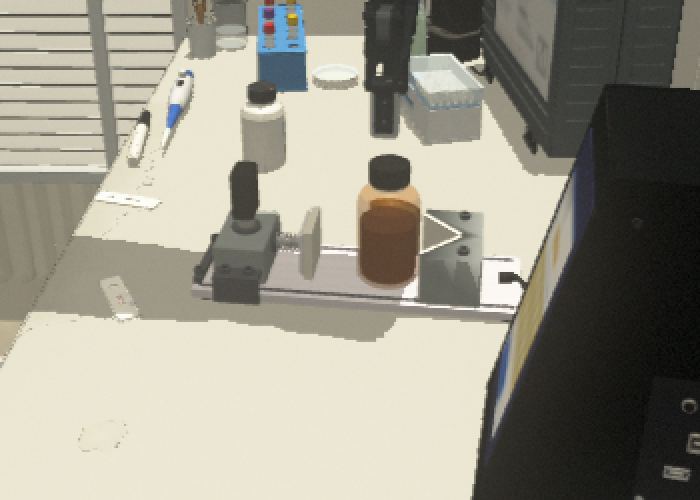

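The crop shows the bottle standing upright on the bed at (388,235), just short of the V, with the gripper clear above it. Next, back to the handle.

>>> play_rows(series=[85,-15,1.5,0,0,85,-30,3,0,0,85,-35,3.5,0,0,85,-30,3,0,0,85,-12,1.2,0,0,85,-3.5,0.3,0,0,85,0,0,-25,0,85,0,0,-30,0,85,0,0,-20,0,85,0,0,-8,0,85,0,0,0,0], newtons=40)

```text
clock: 13.45
position: [0.4743, -0.0888, 0.0645]
eef_rot: [[-0.995, 0.104, -0.002], [0.104, 0.995, 0.0], [0.002, 0.0, -1.0]]
wrist_force: [-0.5, 0.1, 0.0]
grip_width: 0.0846
finger_force: 0.0
```

>>> play_rows(series=[0,0,0,0,0,0,0,0,0,0,0,0,0,0,0,0,0,0,0,0,0,0,0,0,0,0,0,0,0,0,0,0,0,0,0])

```text
clock: 14.15
position: [0.4751, -0.0891, 0.0666]
eef_rot: [[-0.995, 0.104, 0.001], [0.104, 0.995, -0.0], [-0.001, -0.0, -1.0]]
wrist_force: [-1.1, -0.7, 5.7]
grip_width: 0.0276
finger_force: 39.5
```

>>> play_rows(series=[0,3,-0.3,0,0,0,4,-0.4,0,0,0,5,-0.5,0,0,0,5,-0.5,0,0,0,5,-0.5,0,0,0,4,-0.4,0,0,0,2,-0.2,0,0,0,2,-0.2,0,0])

```text
clock: 14.95
position: [0.5029, -0.0918, 0.0666]
eef_rot: [[-0.995, 0.104, -0.002], [0.104, 0.995, -0.0], [0.002, -0.0, -1.0]]
wrist_force: [-9.4, -0.3, 14.3]
grip_width: 0.0276
finger_force: 40.7
```

>>> play_rows(series=[0,2,-0.2,0,0,0,2,-0.2,0,0,0,2,-0.2,0,0,0,2,-0.2,0,0,0,2,-0.2,0,0,0,2,-0.2,0,0,0,2,-0.2,0,0])

```text
clock: 15.65
position: [0.5167, -0.0933, 0.0666]
eef_rot: [[-0.995, 0.104, -0.003], [0.104, 0.995, -0.0], [0.003, -0.0, -1.0]]
wrist_force: [-10.0, -0.6, 15.1]
grip_width: 0.0278
finger_force: 40.7
```

>>> play_rows(series=[0,2,-0.2,0,0,0,2,-0.2,0,0,0,2,-0.2,0,0])

```text
clock: 15.95
position: [0.5227, -0.0938, 0.0666]
eef_rot: [[-0.995, 0.104, -0.003], [0.104, 0.995, -0.0], [0.003, -0.0, -1.0]]
wrist_force: [-9.6, 0.2, 13.5]
grip_width: 0.0275
finger_force: 40.7
```

>>> play_rows(series=[0,1.5,-0.15,0,0,0,1.5,-0.15,0,0,0,1.5,-0.15,0,0])

```text
clock: 16.25
position: [0.5272, -0.0943, 0.0666]
eef_rot: [[-0.995, 0.104, -0.003], [0.104, 0.995, -0.0], [0.003, -0.0, -1.0]]
wrist_force: [-8.9, 0.2, 13.2]
grip_width: 0.0272
finger_force: 40.7
```

>>> play_rows(series=[0,1,-0.1,0,0,0,1,-0.1,0,0,0,1,-0.1,0,0])

```text
clock: 16.55
position: [0.5302, -0.0946, 0.0666]
eef_rot: [[-0.995, 0.104, -0.003], [0.104, 0.995, -0.0], [0.003, -0.0, -1.0]]
wrist_force: [-8.9, 1.1, 13.6]
grip_width: 0.0273
finger_force: 40.7
```

```bash
python3 - <<'E'
from h import *
p,d=imaging.read_camera("side");cv2.imwrite("pics/s5.png",cv2.resize(p[210:330,210:450],None,fx=3,fy=3))
E
```

```text
(no output)
```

View pics/s5.png

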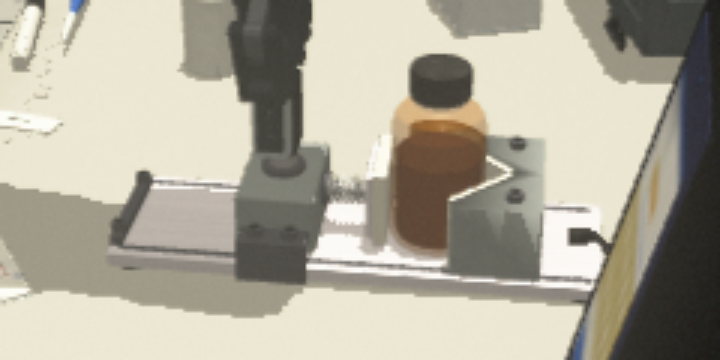

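The crop shows the bottle upright between the pad (380,190) and the V (500,175), with the pad at or near contact and the bottle not yet seated.

>>> play_rows(series=[0,1,-0.1,0,0,0,1,-0.1,0,0,0,1,-0.1,0,0])

```text
clock: 16.9
position: [0.5328, -0.0949, 0.0666]
eef_rot: [[-0.995, 0.104, -0.003], [0.104, 0.995, -0.0], [0.003, -0.0, -1.0]]
wrist_force: [-12.4, 0.9, 15.3]
grip_width: 0.0278
finger_force: 40.9
```

>>> play_rows(series=[0,1,-0.1,0,0,0,1,-0.1,0,0])

```text
clock: 17.1
position: [0.5339, -0.095, 0.0666]
eef_rot: [[-0.995, 0.104, -0.005], [0.104, 0.995, 0.0], [0.005, -0.0, -1.0]]
wrist_force: [-14.2, 0.8, 19.1]
grip_width: 0.0276
finger_force: 41.4
```

>>> play_rows(series=[0,1,-0.1,0,0,0,0.5,0,0,0])

```text
clock: 17.3
position: [0.5347, -0.095, 0.0666]
eef_rot: [[-0.995, 0.104, -0.006], [0.104, 0.995, 0.0], [0.006, -0.001, -1.0]]
wrist_force: [-16.2, 1.6, 21.4]
grip_width: 0.0281
finger_force: 41.6
```

Force rose from 9 N of drag to 16.2 N at about 2.5 N/mm, which puts about 7 N on the pad. I'll ease off the commanded push, release, lift and look.

>>> play_rows(series=[0,-1.2,0.1,1,0,0,0,0,0,0])

```text
clock: 17.5
position: [0.5347, -0.095, 0.0666]
eef_rot: [[-0.995, 0.104, -0.004], [0.104, 0.995, -0.0], [0.004, -0.0, -1.0]]
wrist_force: [-7.7, -0.5, 6.8]
grip_width: 0.0273
finger_force: 41.2
```

>>> play_rows(series=[34,0,0,0,0,50,0,0,0,0,85,0,0,0,0,85,0,0,0,0,85,0,0,0,0,85,0,0,15,0,85,0,0,40,0,85,0,0,40,0,85,-10,0,20,0,85,-20,0,20,0,85,-20,0,20,0,85,0,0,0,0])

```text
clock: 18.7
position: [0.487, -0.0953, 0.2246]
eef_rot: [[-0.995, 0.104, 0.003], [0.104, 0.995, -0.001], [-0.004, -0.0, -1.0]]
wrist_force: [-0.1, -0.9, 0.3]
grip_width: 0.0848
finger_force: 0.0
```

```bash
python3 - <<'E'
from h import *
s=monitor.state();print({k:np.round(s[k],4).tolist() for k in("clock","position","wrist_force")},vice(s["position"]))
c=imaging.camera_params("wrist");p,d=imaging.read_camera("wrist");cv2.imwrite("pics/w6.png",p)
import pickle;pickle.dump(c,open("/tmp/w6.pkl","wb"))
p,d=imaging.read_camera("top");cv2.imwrite("/tmp/top6.png",p);W=cloud("top",d);Z=W[...,2];roi=np.zeros((480,640),bool);roi[165:305,288:362]=1
g=p.max(2)
n,l,st,ce=cv2.connectedComponentsWithStats((roi&(Z>.112)&(Z<.13)&(g<70)).astype(np.uint8))
for i in range(1,n):
    if st[i,4]>30: w=ray("top",*ce[i],.12);print("cap",st[i],ce[i],w,vice(w),np.nanmedian(W[l==i],0))
E
```

```text
{'clock': 18.7, 'position': [0.487, -0.0953, 0.2246], 'wrist_force': [-0.0754, -0.9309, 0.349]} [-89.3  -4.4]
```

View pics/w6.png

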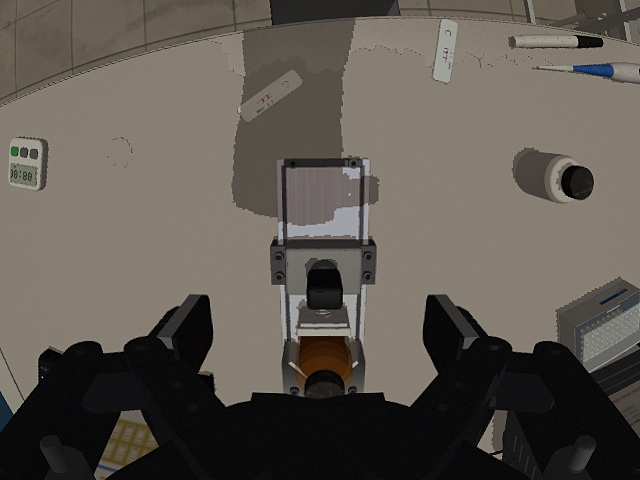

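The wrist view shows the bottle (324,360) seated centred in the V, with the pad (324,328) against it and the handle at (324,285). I'll clear the arm to check the bottle's uprightness and position.

>>> play_rows(series=[85,-5,-20,10,0,85,-10,-35,10,0,85,-10,-40,0,0,85,-10,-40,0,0,85,-5,-35,0,0,85,0,-20,0,0,85,0,0,0,0,85,0,0,0,0])

```text
clock: 19.6
position: [0.4473, -0.285, 0.2404]
eef_rot: [[-0.995, 0.104, -0.002], [0.104, 0.995, 0.002], [0.002, 0.001, -1.0]]
wrist_force: [-0.5, -0.2, -0.5]
grip_width: 0.0853
finger_force: 0.0
```

```bash
python3 - <<'E'
from h import *
p,d=imaging.read_camera("top");W=cloud("top",d);Z=W[...,2];roi=np.zeros((480,640),bool);roi[165:305,288:362]=1
g=p.max(2)
def show(nm,m,z):
    n,l,st,ce=cv2.connectedComponentsWithStats(m.astype(np.uint8))
    for i in range(1,n):
        if st[i,4]>25: w=ray("top",*ce[i],z);print(nm,st[i],np.round(w,4),vice(w),np.round(np.nanmedian(W[l==i],0),4))
show("cap",roi&(Z>.112)&(Z<.13),.12)
show("handle",roi&(Z>.095)&(Z<.112)&(g<70),.109)
r2=np.zeros_like(roi);r2[260:300,195:235]=1;show("capS",r2&(g<60)&(Z>.08),.092)
p,d=imaging.read_camera("side");q=cv2.resize(p[210:330,210:450],None,fx=3,fy=3,interpolation=cv2.INTER_CUBIC)
t=cv2.resize(cv2.imread("pics/top0.png")[160:310,230:430],None,fx=1,fy=1)
p2,_=imaging.read_camera("top");t=cv2.resize(p2[165:265,270:390],None,fx=2,fy=2,interpolation=cv2.INTER_CUBIC)
o=np.zeros((570,720,3),np.uint8);o[:360]=q;o[365:565,:240]=t;cv2.imwrite("pics/f7.png",o)
E
```

```text
cap [321 200  16  16 206] [ 0.6221 -0.1045  0.12  ] [46.   0.2] [ 0.6226 -0.1039  0.119 ]
handle [319 245  10   9  51] [ 0.5343 -0.0973  0.109 ] [-42.   -1.6] [ 0.531  -0.097   0.1076]
```

View pics/f7.png

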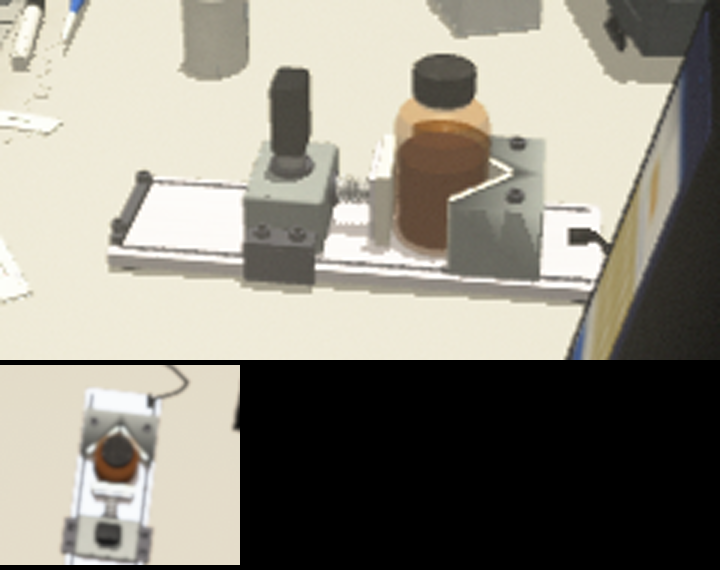

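The final view shows the bottle upright and centred in the V: cap at (444,82) in the side crop and (117,450) in the top crop. The pad is pressed against it and the arm is clear.

```bash
python3 -c "
from rig import workorder
print(workorder.hand_in())"
```

```text
the job is handed in; nothing more can be done
None
```

The large bottle stands upright and centred in the V, clamped with about 7 N at the pad (estimated from about 16 N of push less about 9 N of drag). Everything is released, the small bottle was never approached, and the job was handed in at about 20 s.

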